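Load and close a leaf drill jig

TASK

Get the drill jig ready for drilling. Push the wooden blank that lies loose in the jig fully home into its corner, against both the long fence and the end stop, sliding it and never lifting it; then flip the hinged drill leaf over its spine so that it lies flat over the blank, and last push the swing latch round until it lies over the leaf. Leave the other things on the table where they are.

Things in the scene. Friction and masses are not known exactly. Their poses are not given: they have to be found in the camera images.
- jig: Leaf drill jig screwed to the table. Origin on the table below the middle of the spine; x along the spine, away from the robot; +y the side where the leaf lies open (left), the nest is on the -y side; z up. Plywood base 18 mm thick, x -100 to +90, y -125 to +55 mm. Wooden rail under the hinge: x -87 to +63, y -12 to +45, top 41 mm above the table.
- nest (a point): On the base (18 mm above the table), where the underside centre of the blank is when fully home: jig x 0, y -37 mm. The long fence is the rail's side, 25 mm to jig +y of this point; the wooden end stop is 42.5 mm to jig +x of it (36 mm high, jig y -76 to -16).
- blank: Light wooden block lying loose on the jig's base, 50 x 85 x 20 mm; origin the centre of its underside, its y along the 85 mm, which goes along the spine. It starts 15 to 35 mm short of the end stop, 13 to 30 mm off the fence, up to 0.2 rad askew, and slides at a push of 1 N.
- leaf (a joint): Drill leaf's hinge, rad: 0 closed, flat over the nest (points to jig -y); pi/2 upright; pi flat open (jig +y). Starts at 2.80 to 3.05. Stiff: it stays at any angle; turning takes 0.24 N m plus its weight (0.24 kg), about 4 N at the tab. Shut on a blank that is not home, its keeper bars land on the wood and it cannot lie flat.
- spine (a point): Middle of the hinge axis, jig x 0, y 0, 44 mm above the table; the axis runs along jig x. The leaf is an aluminium plate 6 mm thick, axis in mid thickness, 110 mm wide, reaching 105 mm from the axis. Closed, its top is 47 mm above the table; three drill bushings (19 mm across, 37 mm from the axis) stand 5 mm higher.
- tab_tip (a point): Middle of the outer end of the leaf's finger tab (50 mm wide, 6 mm thick), 135 mm from the hinge axis, in the middle of the free edge. Open, tab and outer half of the leaf hang over bare table, at least 40 mm clear, so a fingertip can go under the tab. The face then uppermost carries two steel keeper bars 10 mm high.
- latch (a joint): Swing latch, rad: 0 = arm points out to jig -y, clear of the leaf; pi/2 = locked, end of travel, arm points to jig -x over the closed leaf. Seen from above it turns clockwise to lock. Starts at -0.25 to 0.15. It stays where it is left and takes about 1.2 N at the knob.
- latch_pivot (a point): Latch pivot axis, jig x +66, y -88 mm, at the underside of the arm, 49.5 mm above the table, on a steel post of 8.5 mm radius. Arm 14 mm wide, its top 56.5 mm above the table; the pivot's screw reaches 63 mm.
- latch_knob (a point): Middle of the upright black finger knob at the end of the latch arm, 50 mm from the pivot: a 10 mm stem widening to 16 mm, from 56 to 83 mm above the table; this point is 69.5 mm above it.
- spare_blank: Bystander, loose: another block of 50 x 85 x 20 mm lying on the table in front of the jig at the right; origin at the centre of its underside. Leave it.
- white_tin: Bystander, loose: round pale tin, 68 mm across, 26 mm high, on the table left of the jig; origin at the centre of its underside. Leave it.
- steel_spanner: Bystander, loose: bright combination spanner, 135 mm long, 9 mm high, flat on the table left of the jig; origin at the centre of its underside. Leave it.
There are look-alikes about, which are no part of the job. Leave any orange or yellow look-alike of the blank alone.

How it is judged:
On the way, in this order (a step that is already met when the one before it is completed fails the run):
1. the blank is fully home against the long fence and the end stop, the leaf still open (x of blank in the frame of jig above -0.004 m and y of blank in the frame of jig above -0.041 m and angle between the y axis of blank and the x axis of jig, either way round below 0.06 rad and value of joint leaf above 1.8 rad), for 0.2 s.
2. the leaf lies flat over the blank (value of joint leaf below 0.05 rad), for 0.2 s.
3. the latch is swung over the leaf (value of joint latch above 1.35 rad), for 0.2 s.
At the end, for the whole second after the job is handed in: The blank lies on the jig's base within 5 mm of the end stop and of the long fence and square to them to 0.07 rad, at rest; the leaf is closed to within 0.05 rad of flat; the latch is turned to more than 1.35 rad, over the leaf (x of blank in the frame of jig above -0.005 m and y of blank in the frame of jig above -0.042 m and z of blank in the frame of jig below 0.021 m and angle between the y axis of blank and the x axis of jig, either way round below 0.07 rad and value of joint leaf below 0.05 rad and value of joint latch above 1.35 rad and linear speed of blank below 0.01 m/s); the robot touches nothing.
It fails at once if the blank is lifted more than 8 mm off the jig's base (z of blank in the frame of jig above 0.026 m).
It fails at once if the latch is swung in (past 0.6 rad) while the leaf is not down, where it would bar the leaf's way (value of joint latch above 0.6 rad and value of joint leaf above 0.2 rad).
It fails at once if a bystander (spare blank, tin, spanner) is moved by more than 25 mm (distance of any of spare_blank, white_tin, steel_spanner from where it was at the start of the episode above 0.025 m).
It also fails if it takes over 72 s, if anything falls off the work surface, if the arm or the gripper's body presses on something with over 40 N, if the wrist force passes 120 N, or if a joint passes its speed limit or range.

ROBOT

A 6-joint arm with a two-finger parallel gripper is mounted at the origin on a cart in front of the work surface, level with it; the furniture and walls round the work are solid. World frame = base frame: x ahead of the robot, y to its left, z up, the work surface at z = 0. Lengths are in m, angles in rad, forces in N, time in s.
With the tool pointing down it reaches from about 0.35 to 0.875 m from the base axis. Payload 4.2 kg.
Tool frame: the origin (TCP) lies midway between the tips of the shut fingers; the grasp point (between the pads) lies 19 mm behind it; z points along the fingers, y is the line along which they close (so a half turn about z gives the same grasp; the last joint's range is limited). The gripper opens to 85 mm and grips with 20 to 120 N. Pads are 22 mm wide; open, the fingers measure 114 mm over their backs; the gripper's body (76 mm by 85 mm) begins 54 mm behind the grasp point. The pads swing forward as they close: fully open they stand 13 mm farther back than shut.
Start: joints at [-0.869, 0.385, 0.008, 0, -1.194, -0.259], TCP at [0.268, -0.565, 0.231] pointing down, gripper open.
Joint ranges: [-3.14, 3.14], [-1.21, 2.06], [-1.07, 1.41], [-3.16, 2.05], [-2.99, -0.16], [-3.1, 3.1]. Speed limits (rad/s): [2.79, 2.79, 3.14, 3.14, 3.14, 3.14].

INTERFACE

Orientations are given as a 3x3 rotation matrix whose columns are the frame's x, y, z axes.
In Python, from bench import ctrl gives the robot as it stands.
- The arm moves only by the tool jog_arm, never from a script. Its argument "motion" is a list of rows, each a list of 5 numbers: the shift along the world's x, y, z in m, then the turn about the world's z in rad, then the finger opening in m, from 0 to 0.0854. In form: [[tx, ty, tz, yaw, claw], ...]. A call has 1 to 20 rows; each row shifts and turns the commanded pose from where the row before left it; what a row does not reach is not made up. A row lasts 1/10 s, in which the tool goes at most 50 mm and 8.59 degrees, less where a joint would pass 70% of its speed; a pose out of reach is approached as far as the arm can. A call is refused whole if a number of a shift passes 0.05 or a number of a turn 0.15, either way. A call with a gripper value outside its range is refused whole. The fingers move at their own pace and stop on an object; "newtons" is the grip in N (left out, the last holds). Time passes only in rows, so rows that do not move let the fingers close. It gives the time, the measured TCP pose, the force, the opening and the grip force at its end, in the units of the state.
- ctrl.read_state(): the state, without advancing time (a new reading comes with each control period).
- ctrl.read_camera(name): name is "scene" or "top" or "wrist"; returns a dict with "img" (384x512x3 uint8, red, green, blue), "intrinsics" (3x3 intrinsics, pixels), "pose" (4x4, takes a point from camera to world coordinates). Camera axes: x right, y down, z forward; pixel columns grow to the right and rows downward; lengths in m; the calibration is good to about 2 mm. The wrist camera is an equidistant fisheye: a pixel r from the principal point sees the ray r / f radians off the axis. A picture is of the moment at which its call begins. There is no depth.
- ctrl.finish_job(): hands the job in; it is judged then, once.
The state is a dict: "clock": time; "joint_pos": joint angles; "qvel": joint speeds; "tau": joint torques, N m; "tcp_pos": TCP position; "eef_rot": TCP orientation; "wrist_force": force on the tool from outside, world axes, zero at the start; "torque": the same for the moment, N m; "opening": finger opening in m; "grip_force": force on a finger pad.
Only numpy, scipy, OpenCV 4.12 (cv2) and the standard library are available. Lean on these libraries where they do the work, as an engineer would, in place of code of your own. Each camera call takes 0.05 s, during which the arm holds its last target. There are 200 camera calls.

## Working session

There is one attempt and no reset: what is moved stays moved. The work goes in short steps, Python scripts to look and compute and a tool call to move; the robot and the scene stay as the last step left them, time stands still between calls to the robot, and variables do not carry over. Pictures are saved under pics/ and viewed, at most 10 in all, crops included, and the job is handed in when it is done.

Besides the shell and the picture viewer there is one more tool, called after "Request:" as name([rows], argument=value, ...), one row to a line, values as JSON. jog_arm: Moves the arm, as the interface text tells. Its arguments: {"type":"object","properties":{"motion":{"type":"array","items":{"type":"array","items":{"type":"number"}}},"newtons":{"type":"number"}},"required":["motion"]}

```bash
mkdir -p pics; cat > h.py <<'E'
from bench import ctrl
import numpy as np, cv2
def snap(n,f):
    c=ctrl.read_camera(n); cv2.imwrite('pics/'+f,c['img'][:,:,::-1]); np.savez('pics/'+f+'.npz',K=c['intrinsics'],P=c['pose'],img=c['img']); return c
def px2w(f,u,v,z):
    d=np.load('pics/'+f+'.npz');K,P=d['K'],d['P']
    r=P[:3,:3]@np.linalg.solve(K,[u,v,1.]); o=P[:3,3]
    return o+r*(z-o[2])/r[2]
def w2px(f,p):
    d=np.load('pics/'+f+'.npz');K,P=d['K'],d['P']
    q=K@(P[:3,:3].T@(np.array(p)-P[:3,3])); return q[:2]/q[2]
def crop(f,out,x0,y0,x1,y1,s):
    im=np.load('pics/'+f+'.npz')['img'][y0:y1,x0:x1,::-1]
    cv2.imwrite('pics/'+out,cv2.resize(im,None,fx=s,fy=s,interpolation=cv2.INTER_CUBIC))
E
python3 - <<'E'
from h import *
for n in('top','scene'):
    c=snap(n,n+'0.png'); print(c['intrinsics'],c['pose'])
a=np.hstack([cv2.imread('pics/top0.png')]); cv2.imwrite('pics/t.png',cv2.resize(a,(800,600)))
print(ctrl.read_state())
E
```

```text
[[405.49679922   0.         254.70856573]
 [  0.         405.49679922 192.25989125]
 [  0.           0.           1.        ]] [[ 0.0231565  -0.99726681  0.07016181  0.41816638]
 [-0.99969787 -0.02251995  0.00985025  0.04307504]
 [-0.00824329 -0.07036871 -0.99748699  1.23233242]
 [ 0.          0.          0.          1.        ]]
[[452.37010373   0.         259.22149325]
 [  0.         452.37010373 188.03091186]
 [  0.           0.           1.        ]] [[-6.83430425e-01 -4.95026897e-01  5.36536323e-01 -2.43023475e-01]
 [-7.30015223e-01  4.64235229e-01 -5.01560989e-01  7.65575565e-01]
 [-7.92883267e-04 -7.34461724e-01 -6.78649650e-01  1.03220863e+00]
 [ 0.00000000e+00  0.00000000e+00  0.00000000e+00  1.00000000e+00]]
{'clock': 0.1, 'joint_pos': array([-8.69415861e-01,  3.85466848e-01,  6.76306007e-03, -4.14364306e-04,
       -1.19401184e+00, -2.58637896e-01]), 'qvel': array([ 0.00271531, -0.00123808,  0.0026817 , -0.0002418 ,  0.00040529,
        0.00011724]), 'tau': array([-3.31580559e-04, -3.93320704e+01,  1.88929385e+01,  4.19788599e+00,
       -2.54857572e-03, -4.48874303e-06]), 'tcp_pos': array([ 0.2675691 , -0.56425004,  0.230342  ]), 'eef_rot': array([[-9.03645501e-01, -4.28280185e-01, -9.44102170e-04],
       [-4.28281209e-01,  9.03643882e-01,  1.71485048e-03],
       [ 1.18695671e-04,  1.95395814e-03, -9.99998084e-01]]), 'wrist_force': array([ 0.13645178, -1.01041547,  0.11283096]), 'torque': array([-0.01104358, -0.01656486, -0.02590069]), 'grip_force': 0.0, 'opening': 0.08517849688859228}
```

View pics/t.png

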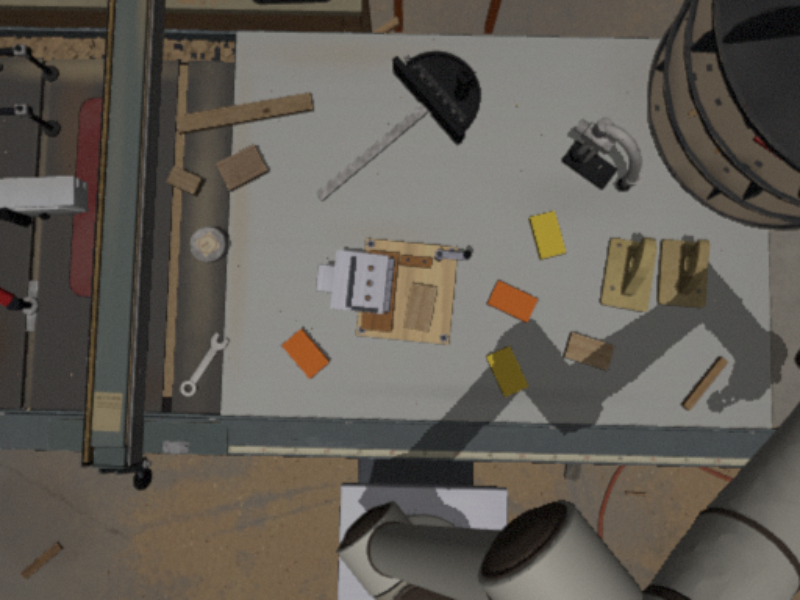

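View pics/scene0.png

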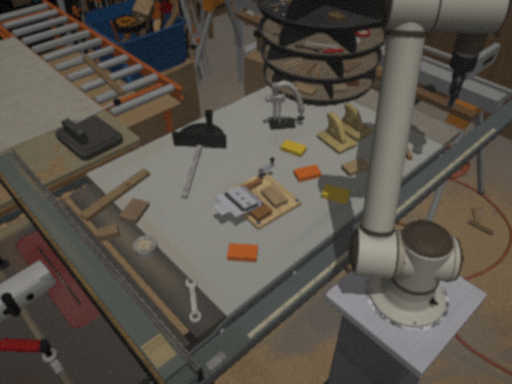

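Candidates for the blank (top view, 800x600): wooden block on the jig's base (421,306), spare blank (589,350), orange (513,300) and (305,353), yellow (547,235) and (507,371), wood scrap (243,167). By the description it is the one on the jig base, (421,306). I'll check it in a close crop.

```bash
python3 -c "
from h import *
crop('top0.png','c1.png',195,145,310,230,6.9)"
```

```text
(no output)
```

View pics/c1.png

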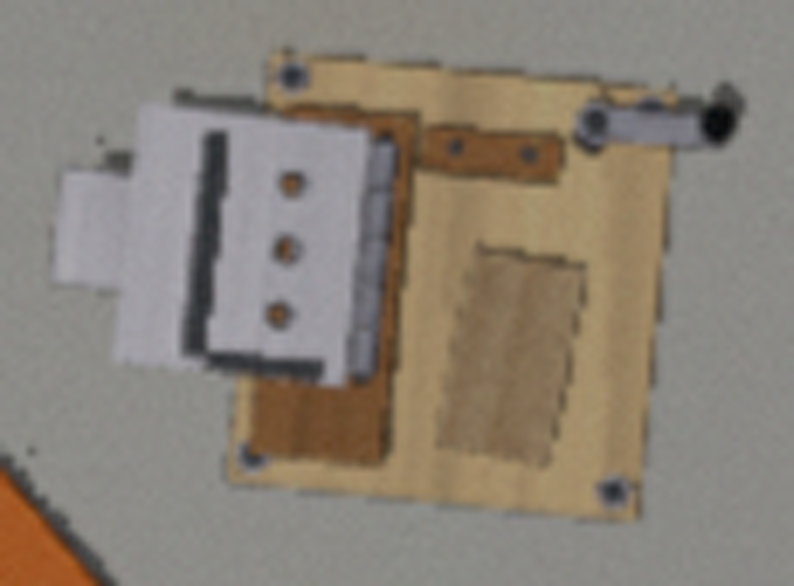

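The crop shows the blank at about (512,357) in the crop, loose on the jig base, with the end stop at (495,155), the latch pivot at (595,125), the knob at (718,120), the tab tip at (62,227) and the base corners (268,55), (675,90), (637,518), (230,482).

```bash
cat >> h.py <<'E'
def rigid(A,B):
    A=np.array(A);B=np.array(B);a=A.mean(0);b=B.mean(0);H=(A-a).T@(B-b)
    th=np.arctan2(H[0,1]-H[1,0],H[0,0]+H[1,1]);R=np.array([[np.cos(th),-np.sin(th)],[np.sin(th),np.cos(th)]])
    t=b-R@a; return th,R,t,np.abs(B-(A@R.T+t)).max()
E
python3 - <<'E'
from h import *
w=lambda u,v,z:px2w('top0.png',195+(u+.5)/6.9-.5,145+(v+.5)/6.9-.5,z)[:2]
A=[(.09,.055),(.09,-.125),(-.1,-.125),(-.1,.055)]
B=[w(*p,.018) for p in[(268,55),(675,90),(637,518),(230,482)]]
th,R,t,e=rigid(A,B);print('jig',th,t,e)
np.savez('jig.npz',th=th,R=R,t=t)
J=lambda p:R.T@(p-t)
bl=[w(*p,.038) for p in[(478,245),(585,265),(548,467),(437,450)]]
print('blank corners jig',[J(p).round(4) for p in bl],J(np.mean(bl,0)))
d=bl[0]+bl[1]-bl[2]-bl[3];print('blank yaw rel',np.arctan2(d[1],d[0])-th)
print('knob',J(w(718,120,.083)),'pivot',J(w(595,122,.06)))
print('tab',J(w(62,227,.06)))
for n,p in dict(tab=(0,.135),blank=J(np.mean(bl,0)),nest=(0,-.037),pivot=(.066,-.088),spine=(0,0)).items(): print(n,R@np.array(p)+t)
for n,p in dict(spare=(589,350),tin=(208,244),sp=(205,365),or1=(513,300),or2=(305,353)).items(): print(n,px2w('top0.png',p[0]*.64,p[1]*.64,.02)[:2])
E
```

```text
jig -0.06552470552945573 [0.53041569 0.07380176] 0.0015200914127917742
blank corners jig [array([ 0.0114, -0.0445]), array([ 0.0069, -0.0909]), array([-0.0807, -0.0825]), array([-0.0776, -0.0347])] [-0.03500669 -0.06313072]
blank yaw rel -0.10265527669974035
knob [ 0.06729898 -0.1385863 ] pivot [ 0.06546767 -0.08900083]
tab [0.00139307 0.13098033]
tab [0.5392552  0.20851206]
blank [0.49135046 0.01309869]
nest [0.52799301 0.03688117]
pivot [ 0.59051201 -0.01833093]
spine [0.53041569 0.07380176]
spare [ 0.4170601  -0.31057242]
tin [0.60453909 0.42515465]
sp [0.37151676 0.42056939]
or1 [ 0.50919361 -0.1651998 ]
or2 [0.39878685 0.23021579]
```

```bash
python3 -c "
from h import *
crop('scene0.png','c2.png',205,150,305,230,7)"
```

```text
(no output)
```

View pics/c2.png

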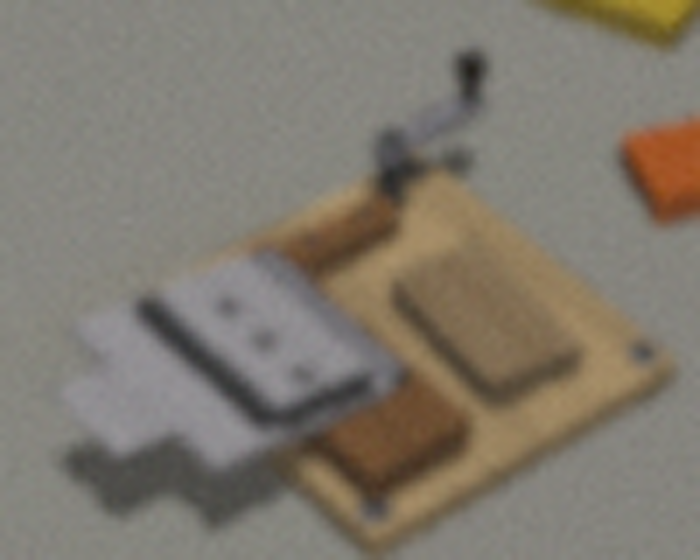

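The scene crop shows the tab tip's outer edge from (62,392) to (118,452), and the blank askew at (485,325). I'll get the leaf angle from the tab corners in both views.

```bash
python3 - <<'E'
from h import *
j=np.load('jig.npz');R,t=j['R'],j['t']
for th in np.arange(2.76,3.1,.04):
    o=[]
    for f,x0,y0,s in(('top0.png',195,145,6.9),('scene0.png',205,150,7)):
        for x in(.025,-.025):
            c,sn=np.cos(th),np.sin(th)   # open top face = keeper side
            y=-.135*c+.003*sn; z=.044+.135*sn-.003*c
            p=w2px(f,[*(R@[x,y]+t),z]); o+=[(p[0]+.5-x0)*s,(p[1]+.5-y0)*s]
    print(round(th,2),np.round(o))
E
```

```text
2.76 [ 67. 162.  55. 283.  63. 326. 132. 390.]
2.8 [ 64. 163.  52. 284.  61. 337. 130. 401.]
2.84 [ 62. 164.  50. 284.  59. 347. 127. 411.]
2.88 [ 61. 165.  49. 285.  57. 357. 125. 421.]
2.92 [ 59. 167.  48. 286.  55. 367. 124. 431.]
2.96 [ 59. 168.  47. 287.  54. 376. 123. 441.]
3.0 [ 59. 170.  47. 288.  54. 386. 122. 450.]
3.04 [ 59. 171.  48. 289.  54. 395. 122. 460.]
3.08 [ 60. 173.  49. 290.  54. 404. 122. 469.]
```

Request:
jog_arm([
  [0.0186,0.044,0,0.0887,0.045],
  [0.0186,0.044,0,0.0887,0.045],
  [0.0186,0.044,0,0.0887,0.045],
  [0.0186,0.044,0,0.0887,0.045],
  [0.0186,0.044,0,0.0887,0.045],
  [0.0186,0.044,0,0.0887,0.045],
  [0.0186,0.044,0,0.0887,0.045],
  [0.0186,0.044,0,0.0887,0.045],
  [0.0186,0.044,0,0.0887,0.045],
  [0.0186,0.044,0,0.0887,0.045],
  [0.0186,0.044,0,0.0887,0.045],
  [0.0186,0.044,0,0.0887,0.045],
  [0,0,-0.04,0,0.045],
  [0,0,-0.04,0,0.045],
  [0,0,-0.04,0,0.045],
  [0,0,-0.04,0,0.045],
  [0,0,0,0,0.045],
  [0,0,0,0,0.045],
])

```text
clock: 1.9
tcp_pos: [0.4912, -0.0368, 0.0715]
eef_rot: [[-0.063, -0.998, -0.001], [-0.998, 0.063, -0.001], [0.001, 0.001, -1.0]]
wrist_force: [0.2, 0.1, 0.5]
opening: 0.0455
grip_force: 0.0
```

```bash
cat >> h.py <<'E'
def st():
    j=np.load('jig.npz');s=ctrl.read_state();p=s['tcp_pos'];y=s['eef_rot'][:,1]
    print('clk',round(s['clock'],2),'jig',(j['R'].T@(p[:2]-j['t'])).round(4),'z',p[2].round(4),'yawrel',np.round(np.arctan2(y[1],y[0])-float(j['th']),4),'F',(j['R'].T@s['wrist_force'][:2]).round(2),s['wrist_force'][2].round(2),'op',round(s['opening'],4),'g',round(s['grip_force'],1))
E
python3 -c "
from h import *
st();snap('top','t2.png');crop('t2.png','c3.png',195,145,310,230,6.9)"
```

```text
clk 1.9 jig [-0.0318 -0.1129] z 0.0715 yawrel 3.1442 F [0.19 0.08] 0.47 op 0.0455 g 0.0
```

View pics/c3.png

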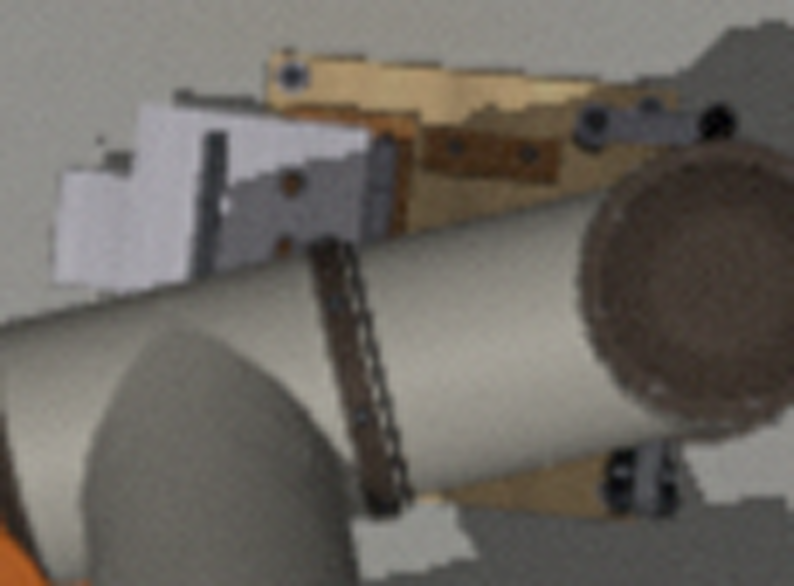

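The arm hides the nest from above, but the TCP is where it was meant to be (jig -32,-113), so I'll go down and push towards the fence.

Request:
jog_arm([
  [0,0,-0.025,0,0.045],
  [0,0,-0.0245,0,0.045],
  [0,0,0,0,0.045],
  [0.0003,0.005,0,0,0.045],
  [0.0003,0.005,0,0,0.045],
  [0.0003,0.004,0,0,0.045],
  [0.0003,0.004,0,0,0.045],
  [0.0003,0.004,0,0,0.045],
  [0.0003,0.004,0,0,0.045],
  [0.0003,0.004,0,0,0.045],
  [0.0003,0.004,0,0,0.045],
  [0.0002,0.003,0,0,0.045],
  [0,0,0,0,0.045],
])

```text
clock: 3.25
tcp_pos: [0.4937, 0.0007, 0.0217]
eef_rot: [[-0.063, -0.998, 0.0], [-0.998, 0.063, 0.0], [-0.0, -0.0, -1.0]]
wrist_force: [-0.5, -0.4, -0.4]
opening: 0.045
grip_force: 0.0
```

```bash
python3 -c "
from h import *
st();snap('wrist','w1.png');im=cv2.imread('pics/w1.png');cv2.imwrite('pics/w1b.png',cv2.resize(im,(768,576)))"
```

```text
clk 3.25 jig [-0.0319 -0.0753] z 0.0217 yawrel 3.144 F [-0.44 -0.43] -0.4 op 0.045 g 0.0
```

View pics/w1b.png

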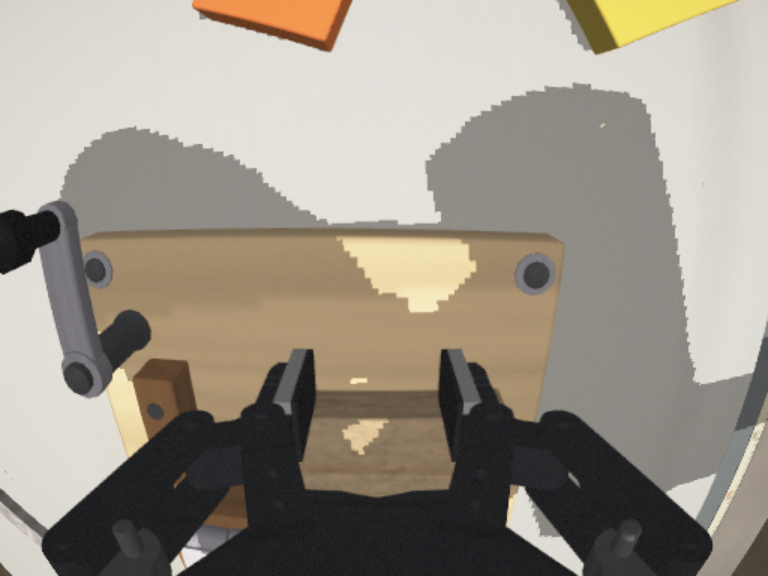

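The wrist view shows both fingers against the blank's long side (edge at row ~395), with the rail just behind. I'll keep pushing gently until the force rises.

Request:
jog_arm([
  [0.0001,0.0015,0,0,0.045],
  [0.0001,0.0015,0,0,0.045],
  [0,0,0,0,0.045],
])

```text
clock: 3.6
tcp_pos: [0.4939, 0.0034, 0.0218]
eef_rot: [[-0.063, -0.998, 0.0], [-0.998, 0.063, 0.0], [-0.0, -0.0, -1.0]]
wrist_force: [-0.3, 0.3, -0.6]
opening: 0.0449
grip_force: 0.0
```

Request:
jog_arm([
  [0.0001,0.0015,0,0,0.045],
  [0.0001,0.0015,0,0,0.045],
  [0,0,0,0,0.045],
])

```text
clock: 3.9
tcp_pos: [0.4931, 0.0048, 0.0219]
eef_rot: [[-0.065, -0.998, -0.002], [-0.998, 0.065, -0.002], [0.002, 0.002, -1.0]]
wrist_force: [0.4, -8.7, 1.5]
opening: 0.0447
grip_force: 4.0
```

Request:
jog_arm([
  [-0.0013,-0.02,0,0,0.045],
  [0,0,0.035,0,0],
  [0,0,0.035,0,0],
  [-0.0065,0.0052,0,-0.143,0],
  [-0.0065,0.0052,0,-0.143,0],
  [-0.0065,0.0052,0,-0.143,0],
  [-0.0065,0.0052,0,-0.143,0],
  [-0.0065,0.0052,0,-0.143,0],
  [-0.0065,0.0052,0,-0.143,0],
  [-0.0065,0.0052,0,-0.143,0],
  [-0.0065,0.0052,0,-0.143,0],
  [-0.0065,0.0052,0,-0.143,0],
  [-0.0065,0.0052,0,-0.143,0],
  [-0.0065,0.0052,0,-0.143,0],
  [0,0,0,0,0],
  [0,0,0,0,0],
])

```text
clock: 5.5
tcp_pos: [0.4214, 0.0436, 0.092]
eef_rot: [[-0.998, 0.062, 0.001], [0.062, 0.998, 0.0], [-0.001, 0.0, -1.0]]
wrist_force: [0.1, -0.0, -0.4]
opening: 0.0001
grip_force: 0.0
```

```bash
python3 -c "
from h import *
st()"
```

```text
clk 5.5 jig [-0.1068 -0.0372] z 0.092 yawrel 1.5741 F [0.1 0. ] -0.38 op 0.0001 g 0.0
```

Request:
jog_arm([
  [0,-0.005,-0.034,0,0],
  [0,0,-0.034,0,0],
  [0,0,0,0,0],
  [0.005,-0.0003,0,0,0],
  [0.005,-0.0003,0,0,0],
  [0.005,-0.0003,0,0,0],
  [0.005,-0.0003,0,0,0],
  [0.005,-0.0003,0,0,0],
  [0.005,-0.0003,0,0,0],
  [0.005,-0.0003,0,0,0],
  [0.005,-0.0003,0,0,0],
  [0.005,-0.0003,0,0,0],
  [0.004,-0.0003,0,0,0],
  [0,0,0,0,0],
])

```text
clock: 6.9
tcp_pos: [0.4711, 0.0356, 0.0238]
eef_rot: [[-0.998, 0.066, 0.001], [0.066, 0.998, 0.0], [-0.001, 0.0, -1.0]]
wrist_force: [-0.7, 0.3, -0.9]
opening: 0.0001
grip_force: 0.0
```

Request:
jog_arm([
  [0.002,-0.0001,0,0,0],
  [0.0015,-0.0001,0,0,0],
  [0,0,0,0,0],
])

```text
clock: 7.2
tcp_pos: [0.4739, 0.0354, 0.0238]
eef_rot: [[-0.998, 0.066, 0.0], [0.066, 0.998, 0.0], [-0.0, 0.0, -1.0]]
wrist_force: [0.3, 0.3, -0.4]
opening: -0.0
grip_force: 0.0
```

```bash
python3 -c "
from h import *
st()"
```

```text
clk 7.2 jig [-0.0539 -0.0421] z 0.0238 yawrel 1.5706 F [0.3  0.34] -0.37 op -0.0 g 0.0
```

Request:
jog_arm([
  [0.0015,-0.0001,0,0,0],
  [0.0015,-0.0001,0,0,0],
  [0,0,0,0,0],
])

```text
clock: 7.5
tcp_pos: [0.4747, 0.0347, 0.0235]
eef_rot: [[-0.998, 0.066, -0.004], [0.066, 0.998, -0.001], [0.004, -0.001, -1.0]]
wrist_force: [-4.9, 1.5, 3.6]
opening: 0.0
grip_force: 2.5
```

Request:
jog_arm([
  [0.0015,-0.0001,0,0,0],
  [0.001,-0.0001,0,0,0],
  [0,0,0,0,0],
])

```text
clock: 7.8
tcp_pos: [0.4747, 0.034, 0.023]
eef_rot: [[-0.998, 0.067, -0.009], [0.067, 0.998, -0.002], [0.009, -0.003, -1.0]]
wrist_force: [-10.1, 5.1, 5.7]
opening: 0.0003
grip_force: 5.0
```

Request:
jog_arm([
  [-0.015,0.001,0,0,0],
  [0,0,0.035,0,0],
  [0,0,0.035,0,0],
  [0.0056,-0.0057,0,0.143,0.045],
  [0.0056,-0.0057,0,0.143,0.045],
  [0.0056,-0.0057,0,0.143,0.045],
  [0.0056,-0.0057,0,0.143,0.045],
  [0.0056,-0.0057,0,0.143,0.045],
  [0.0056,-0.0057,0,0.143,0.045],
  [0.0056,-0.0057,0,0.143,0.045],
  [0.0056,-0.0057,0,0.143,0.045],
  [0.0056,-0.0057,0,0.143,0.045],
  [0.0056,-0.0057,0,0.143,0.045],
  [0.0056,-0.0057,0,0.143,0.045],
  [0,0,0,0,0.045],
  [0,0,0,0,0.045],
])

```text
clock: 9.4
tcp_pos: [0.5257, -0.0268, 0.0937]
eef_rot: [[-0.067, -0.998, -0.0], [-0.998, 0.067, 0.0], [-0.0, 0.0, -1.0]]
wrist_force: [0.4, 0.5, -0.2]
opening: 0.0448
grip_force: 0.0
```

```bash
python3 -c "
from h import *
st();snap('wrist','w2.png');im=cv2.imread('pics/w2.png');cv2.imwrite('pics/w2b.png',cv2.resize(im,(768,576)))"
```

```text
clk 9.4 jig [ 0.0019 -0.1007] z 0.0937 yawrel 3.1401 F [0.36 0.5 ] -0.24 op 0.0448 g 0.0
```

View pics/w2b.png

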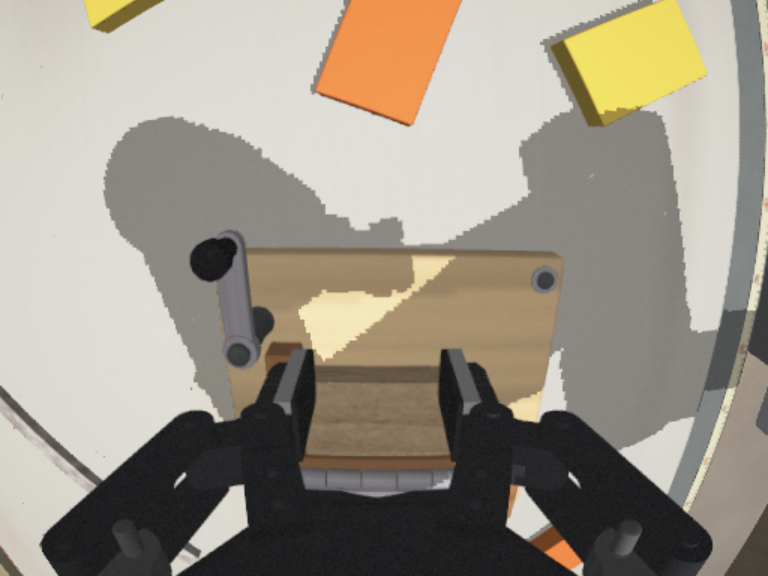

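The wrist view shows the blank square to the rail (its fence-side edge at row ~458, touching the rail). A second nudge towards the fence makes sure.

Request:
jog_arm([
  [-0.005,0,-0.036,0,0.045],
  [0,0,-0.035,0,0.045],
  [0,0,0,0,0.045],
  [0.0003,0.005,0,0,0.045],
  [0.0003,0.005,0,0,0.045],
  [0.0003,0.005,0,0,0.045],
  [0.0003,0.005,0,0,0.045],
  [0.0003,0.004,0,0,0.045],
  [0.0002,0.003,0,0,0.045],
  [0.0001,0.0015,0,0,0.045],
  [0.0001,0.001,0,0,0.045],
  [0,0,0,0,0.045],
])

```text
clock: 10.65
tcp_pos: [0.5225, 0.0024, 0.0229]
eef_rot: [[-0.064, -0.998, -0.0], [-0.998, 0.064, -0.0], [0.0, 0.0, -1.0]]
wrist_force: [-1.0, -1.6, 0.8]
opening: 0.045
grip_force: 0.9
```

```bash
python3 -c "
from h import *
st()"
```

```text
clk 10.65 jig [-0.0032 -0.0718] z 0.0229 yawrel 3.1433 F [-0.89 -1.65] 0.83 op 0.045 g 0.9
```

Request:
jog_arm([
  [0.0001,0.0015,0,0,0.045],
  [0,0,0,0,0.045],
  [0,0,0,0,0.045],
])

```text
clock: 10.95
tcp_pos: [0.5224, 0.0026, 0.0229]
eef_rot: [[-0.065, -0.998, -0.001], [-0.998, 0.065, -0.002], [0.002, 0.001, -1.0]]
wrist_force: [0.1, -8.4, 2.4]
opening: 0.0449
grip_force: 4.1
```

Request:
jog_arm([
  [-0.0013,-0.02,0,0,0.045],
  [0,0,0.05,0,0.045],
  [0,0,0.05,0,0.085],
  [0.0017,0.0217,0,0,0.085],
  [0.0017,0.0217,0,0,0.085],
  [0.0017,0.0217,0,0,0.085],
  [0.0017,0.0217,0,0,0.085],
  [0.0017,0.0217,0,0,0.085],
  [0.0017,0.0217,0,0,0.085],
  [0.0017,0.0217,0,0,0.085],
  [0.0017,0.0217,0,0,0.085],
  [0.0017,0.0217,0,0,0.085],
  [0.0017,0.0217,0,0,0.085],
  [0,0,0,0,0.085],
  [0,0,0,0,0.085],
])

```text
clock: 12.45
tcp_pos: [0.5381, 0.2014, 0.1224]
eef_rot: [[-0.063, -0.998, -0.001], [-0.998, 0.063, -0.0], [0.0, 0.001, -1.0]]
wrist_force: [-0.2, -0.4, 0.3]
opening: 0.085
grip_force: 0.0
```

```bash
python3 -c "
from h import *
st();snap('wrist','w3.png');im=cv2.imread('pics/w3.png')
a=snap('top','t3.png')['img'][145:230,195:310,::-1]
cv2.imwrite('pics/w3b.png',np.vstack([im[:,:],cv2.resize(a,(512,378))])[:,:].copy())
b=cv2.imread('pics/w3b.png');cv2.imwrite('pics/w3b.png',cv2.resize(np.hstack([b[:384],cv2.resize(b[384:],(512,384))]),(800,300)))"
```

```text
clk 12.45 jig [-0.0006  0.1279] z 0.1224 yawrel 3.1441 F [-0.15 -0.41] 0.34 op 0.085 g 0.0
```

View pics/w3b.png

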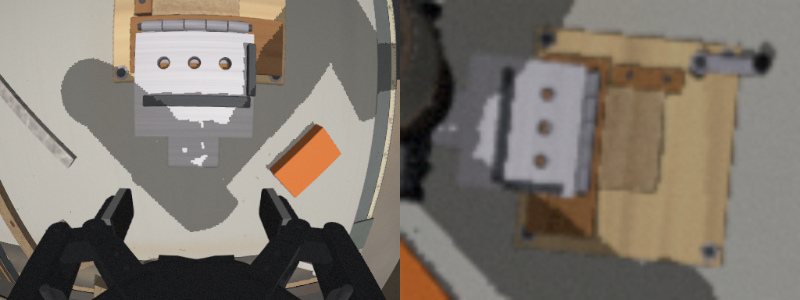

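The top view shows the blank touching both the end stop and the fence. In the wrist view the tab is centred between the open fingers, so I'll go down and grip it.

Request:
jog_arm([
  [0,-0.002,-0.04,0,0.085],
  [0,0,-0.039,0,0.085],
  [0,0,0,0,0.085],
  [0,0,0,0,0.045],
  [0,0,0,0,0.045],
  [0,0,0,0,0.045],
  [0,0,0,0,0.045],
  [0,0,0,0,0.045],
], newtons=30)

```text
clock: 13.35
tcp_pos: [0.541, 0.2, 0.0461]
eef_rot: [[-0.064, -0.998, 0.006], [-0.998, 0.064, 0.003], [-0.003, -0.006, -1.0]]
wrist_force: [4.7, -1.5, 1.4]
opening: 0.0488
grip_force: 34.7
```

```bash
python3 -c "
from h import *
st();
a=snap('scene','s3.png')['img'][130:250,190:350,::-1]
cv2.imwrite('pics/s3b.png',cv2.resize(a,(640,480)))"
```

```text
clk 13.35 jig [0.0023 0.1266] z 0.0461 yawrel 3.1433 F [ 4.75 -1.21] 1.39 op 0.0488 g 34.7
```

View pics/s3b.png

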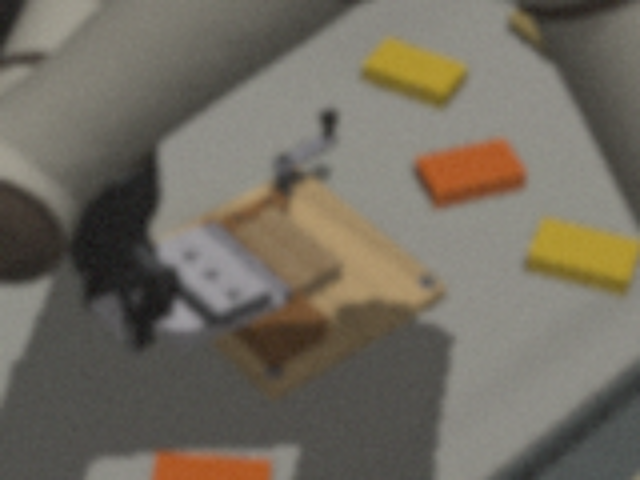

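The gripper holds the tab (opening 48.8 mm). Next I work out the arc.

```bash
python3 - <<'E'
from h import *
j=np.load('jig.npz');R=j['R'];r=.1283
a=np.linspace(2.976,-0.01,41);P=[np.r_[R@[0,-r*np.cos(t)],r*np.sin(t)] for t in a]
Q=np.round(P,4);D=np.diff(Q,axis=0).round(4)
for k in(0,20):print([[*map(float,d),0,0.04] for d in D[k:k+20]])
E
```

```text
[[-0.0001, -0.002, 0.0094, 0, 0.04], [-0.0002, -0.0026, 0.0092, 0, 0.04], [-0.0002, -0.0033, 0.009, 0, 0.04], [-0.0003, -0.0039, 0.0087, 0, 0.04], [-0.0003, -0.0046, 0.0084, 0, 0.04], [-0.0003, -0.0052, 0.0081, 0, 0.04], [-0.0004, -0.0058, 0.0076, 0, 0.04], [-0.0004, -0.0063, 0.0071, 0, 0.04], [-0.0005, -0.0069, 0.0067, 0, 0.04], [-0.0005, -0.0073, 0.0062, 0, 0.04], [-0.0005, -0.0078, 0.0055, 0, 0.04], [-0.0005, -0.0082, 0.005, 0, 0.04], [-0.0006, -0.0085, 0.0044, 0, 0.04], [-0.0005, -0.0088, 0.0037, 0, 0.04], [-0.0006, -0.009, 0.003, 0, 0.04], [-0.0006, -0.0093, 0.0024, 0, 0.04], [-0.0007, -0.0094, 0.0016, 0, 0.04], [-0.0006, -0.0095, 0.001, 0, 0.04], [-0.0006, -0.0096, 0.0002, 0, 0.04], [-0.0006, -0.0095, -0.0005, 0, 0.04]]
[[-0.0007, -0.0095, -0.0012, 0, 0.04], [-0.0006, -0.0094, -0.0019, 0, 0.04], [-0.0006, -0.0092, -0.0026, 0, 0.04], [-0.0006, -0.0089, -0.0033, 0, 0.04], [-0.0005, -0.0088, -0.0039, 0, 0.04], [-0.0006, -0.0083, -0.0046, 0, 0.04], [-0.0005, -0.0081, -0.0052, 0, 0.04], [-0.0005, -0.0076, -0.0057, 0, 0.04], [-0.0005, -0.0072, -0.0064, 0, 0.04], [-0.0004, -0.0066, -0.0068, 0, 0.04], [-0.0004, -0.0062, -0.0073, 0, 0.04], [-0.0004, -0.0056, -0.0078, 0, 0.04], [-0.0003, -0.005, -0.0082, 0, 0.04], [-0.0003, -0.0043, -0.0085, 0, 0.04], [-0.0003, -0.0038, -0.0088, 0, 0.04], [-0.0002, -0.003, -0.0091, 0, 0.04], [-0.0001, -0.0024, -0.0093, 0, 0.04], [-0.0001, -0.0017, -0.0094, 0, 0.04], [-0.0001, -0.001, -0.0095, 0, 0.04], [0.0, -0.0002, -0.0096, 0, 0.04]]
```

Request:
jog_arm([
  [0.002,-0.002,0.0094,0,0.04],
  [-0.0002,-0.0026,0.0092,0,0.04],
  [-0.0002,-0.0033,0.009,0,0.04],
  [-0.0003,-0.0039,0.0087,0,0.04],
  [-0.0003,-0.0046,0.0084,0,0.04],
  [-0.0003,-0.0052,0.0081,0,0.04],
  [-0.0004,-0.0058,0.0076,0,0.04],
  [-0.0004,-0.0063,0.0071,0,0.04],
  [-0.0005,-0.0069,0.0067,0,0.04],
  [-0.0005,-0.0073,0.0062,0,0.04],
])

```text
clock: 14.4
tcp_pos: [0.5373, 0.1507, 0.1249]
eef_rot: [[-0.063, -0.998, 0.0], [-0.998, 0.063, -0.0], [-0.0, -0.0, -1.0]]
wrist_force: [2.8, 2.3, -3.6]
opening: 0.0489
grip_force: 31.6
```

```bash
python3 -c "
from h import *
st()"
```

```text
clk 14.4 jig [0.0019 0.0772] z 0.1249 yawrel 3.1437 F [2.62 2.49] -3.6 op 0.0489 g 31.6
```

Request:
jog_arm([
  [-0.0005,-0.0078,0.0055,0,0.04],
  [-0.0005,-0.0082,0.005,0,0.04],
  [-0.0006,-0.0085,0.0044,0,0.04],
  [-0.0005,-0.0088,0.0037,0,0.04],
  [-0.0006,-0.009,0.003,0,0.04],
  [-0.0006,-0.0093,0.0024,0,0.04],
  [-0.0007,-0.0094,0.0016,0,0.04],
  [-0.0006,-0.0095,0.001,0,0.04],
  [-0.0006,-0.0096,0.0002,0,0.04],
  [-0.0006,-0.0095,-0.0005,0,0.04],
  [-0.0007,-0.0095,-0.0012,0,0.04],
  [-0.0006,-0.0094,-0.0019,0,0.04],
  [-0.0006,-0.0092,-0.0026,0,0.04],
  [-0.0006,-0.0089,-0.0033,0,0.04],
  [-0.0005,-0.0088,-0.0039,0,0.04],
])

```text
clock: 15.9
tcp_pos: [0.5282, 0.0149, 0.137]
eef_rot: [[-0.064, -0.998, -0.001], [-0.998, 0.064, -0.0], [0.0, 0.001, -1.0]]
wrist_force: [0.1, -0.8, 0.1]
opening: 0.0401
grip_force: 0.0
```

```bash
python3 -c "
from h import *
st()"
```

```text
clk 15.9 jig [ 0.0016 -0.0589] z 0.137 yawrel 3.1434 F [ 0.16 -0.84] 0.12 op 0.0401 g 0.0
```

The tab slipped out of the grip. I'll use my last picture as a composite to see where the leaf stands.

```bash
python3 - <<'E'
from h import *
a=snap('scene','s4.png')['img'][110:230,190:350,::-1]
b=snap('wrist','w4.png')['img'][:,:,::-1]
c=snap('top','t4.png')['img'][140:230,195:315,::-1]
cv2.imwrite('pics/m4.png',np.vstack([np.hstack([cv2.resize(a,(400,300)),cv2.resize(b,(400,300))]),np.hstack([cv2.resize(c,(400,300)),np.zeros((300,400,3),np.uint8)])]))
E
```

```text
(no output)
```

View pics/m4.png

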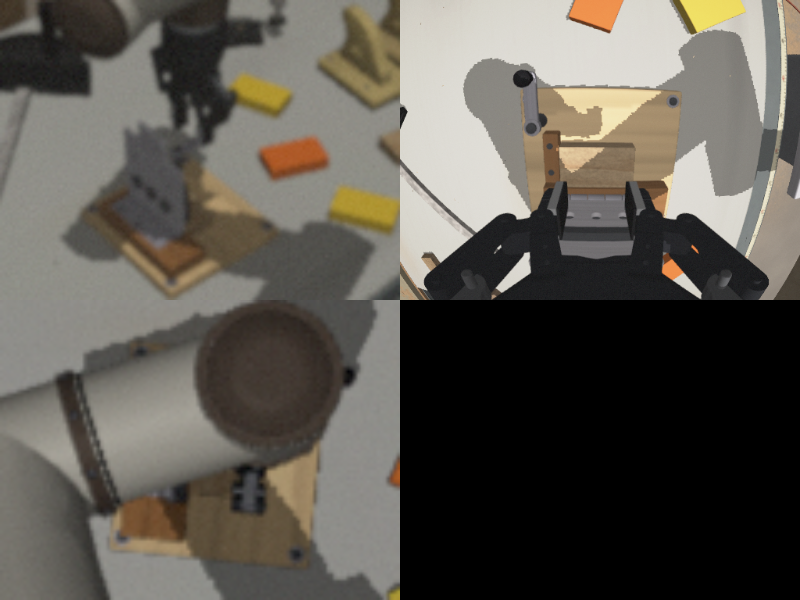

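The leaf stands near upright (about 1.6 to 1.8 rad). I'll shut the fingers, come round behind it on the +y side and push it over.

Request:
jog_arm([
  [0,0,0.04,0,0.0],
  [0,0,0.04,0,0.0],
  [0,0,0,0,0],
  [0.0014,0.0241,0,0,0],
  [0.0014,0.0241,0,0,0],
  [0.0014,0.0241,0,0,0],
  [0.0014,0.0241,0,0,0],
  [0.0014,0.0241,0,0,0],
  [0.0014,0.0241,0,0,0],
  [0,0,0,0,0],
  [0,0,-0.046,0,0],
  [0,0,-0.046,0,0],
  [0,0,0,0,0],
  [-0.0006,-0.008,0,0,0],
  [-0.0006,-0.008,0,0,0],
  [-0.0006,-0.008,0,0,0],
  [-0.0006,-0.008,0,0,0],
  [-0.0006,-0.008,0,0,0],
])

```text
clock: 17.85
tcp_pos: [0.5344, 0.1197, 0.1268]
eef_rot: [[-0.064, -0.998, 0.002], [-0.998, 0.064, 0.001], [-0.001, -0.002, -1.0]]
wrist_force: [0.3, 1.7, -0.1]
opening: -0.0002
grip_force: 0.0
```

```bash
python3 - <<'E'
from h import *
st()
j=np.load('jig.npz');R=j['R'];s=ctrl.read_state();n=24
a=np.linspace(1.3,0.0,n+1);r=np.linspace(.084,.115,n+1)
P=[np.r_[R@[0.,-q*np.cos(t)+.003*np.sin(t)+.009]+j['t'],.044+q*np.sin(t)+.003*np.cos(t)] for t,q in zip(a,r)]
Q=np.round(P,4);print('start',Q[0]-s['tcp_pos'],Q[0]);print([[*map(float,d),0,0] for d in np.diff(Q,axis=0).round(4)])
E
```

```text
clk 17.85 jig [0.0009 0.0461] z 0.1268 yawrel 3.1431 F [0.19 1.73] -0.13 op -0.0002 g 0.0
start [-0.00467604 -0.05654552 -0.00108395] [0.5297 0.0632 0.1257]
[[-0.0003, -0.0048, 0.0001, 0, 0], [-0.0003, -0.0048, -0.0003, 0, 0], [-0.0003, -0.0049, -0.0005, 0, 0], [-0.0004, -0.0049, -0.0008, 0, 0], [-0.0003, -0.005, -0.0011, 0, 0], [-0.0003, -0.0049, -0.0015, 0, 0], [-0.0003, -0.0049, -0.0017, 0, 0], [-0.0003, -0.0049, -0.0021, 0, 0], [-0.0004, -0.0048, -0.0023, 0, 0], [-0.0003, -0.0047, -0.0027, 0, 0], [-0.0003, -0.0046, -0.0029, 0, 0], [-0.0003, -0.0044, -0.0033, 0, 0], [-0.0002, -0.0044, -0.0036, 0, 0], [-0.0003, -0.0042, -0.0038, 0, 0], [-0.0003, -0.004, -0.0041, 0, 0], [-0.0002, -0.0037, -0.0044, 0, 0], [-0.0003, -0.0036, -0.0047, 0, 0], [-0.0002, -0.0034, -0.0049, 0, 0], [-0.0002, -0.0031, -0.0052, 0, 0], [-0.0002, -0.0028, -0.0054, 0, 0], [-0.0001, -0.0026, -0.0056, 0, 0], [-0.0002, -0.0022, -0.0058, 0, 0], [-0.0001, -0.002, -0.0059, 0, 0], [-0.0001, -0.0016, -0.0062, 0, 0]]
```

Request:
jog_arm([
  [-0.0005,-0.0063,0,0,0],
  [-0.0005,-0.0063,0,0,0],
  [-0.0005,-0.0063,0,0,0],
  [-0.0005,-0.0063,0,0,0],
  [-0.0005,-0.0063,0,0,0],
  [-0.0005,-0.0063,0,0,0],
  [-0.0005,-0.0063,0,0,0],
  [-0.0005,-0.0063,0,0,0],
  [-0.0005,-0.0063,0,0,0],
  [0,0,0,0,0],
])

```text
clock: 18.85
tcp_pos: [0.5293, 0.0628, 0.1257]
eef_rot: [[-0.064, -0.998, -0.0], [-0.998, 0.064, -0.001], [0.001, 0.0, -1.0]]
wrist_force: [1.2, 0.7, -0.2]
opening: -0.0002
grip_force: 0.0
```

Request:
jog_arm([
  [-0.0003,-0.0048,0.0001,0,0],
  [-0.0003,-0.0048,-0.0003,0,0],
  [-0.0003,-0.0049,-0.0005,0,0],
  [-0.0004,-0.0049,-0.0008,0,0],
  [-0.0003,-0.005,-0.0011,0,0],
  [-0.0003,-0.0049,-0.0015,0,0],
  [-0.0003,-0.0049,-0.0017,0,0],
  [-0.0003,-0.0049,-0.0021,0,0],
  [-0.0004,-0.0048,-0.0023,0,0],
  [-0.0003,-0.0047,-0.0027,0,0],
  [-0.0003,-0.0046,-0.0029,0,0],
  [-0.0003,-0.0044,-0.0033,0,0],
])

```text
clock: 20.05
tcp_pos: [0.5257, 0.0057, 0.1063]
eef_rot: [[-0.064, -0.998, -0.0], [-0.998, 0.064, -0.0], [0.0, 0.0, -1.0]]
wrist_force: [0.7, 1.7, 0.8]
opening: -0.0001
grip_force: 0.7
```

```bash
python3 -c "
from h import *
st()"
```

```text
clk 20.05 jig [-0.0003 -0.0682] z 0.1063 yawrel 3.1435 F [0.54 1.79] 0.78 op -0.0001 g 0.7
```

Request:
jog_arm([
  [-0.0002,-0.0044,-0.0036,0,0],
  [-0.0003,-0.0042,-0.0038,0,0],
  [-0.0003,-0.004,-0.0041,0,0],
  [-0.0002,-0.0037,-0.0044,0,0],
  [-0.0003,-0.0036,-0.0047,0,0],
  [-0.0002,-0.0034,-0.0049,0,0],
  [-0.0002,-0.0031,-0.0052,0,0],
  [-0.0002,-0.0028,-0.0054,0,0],
  [-0.0001,-0.0026,-0.0056,0,0],
  [-0.0002,-0.0022,-0.0058,0,0],
  [-0.0001,-0.002,-0.0059,0,0],
  [0,0,0,0,0],
])

```text
clock: 21.25
tcp_pos: [0.5226, -0.0302, 0.052]
eef_rot: [[-0.064, -0.998, -0.002], [-0.998, 0.064, -0.001], [0.001, 0.002, -1.0]]
wrist_force: [0.4, 0.7, -0.5]
opening: -0.0002
grip_force: 0.0
```

Request:
jog_arm([
  [0,0,-0.003,0,0],
  [0,0,-0.003,0,0],
  [0,0,-0.001,0,0],
  [0,0,0,0,0],
])

```text
clock: 21.65
tcp_pos: [0.5234, -0.0299, 0.047]
eef_rot: [[-0.063, -0.998, 0.0], [-0.998, 0.063, -0.0], [0.0, -0.0, -1.0]]
wrist_force: [-2.0, -1.3, 6.3]
opening: -0.0002
grip_force: 3.4
```

```bash
python3 -c "
from h import *
st()"
```

```text
clk 21.65 jig [-0.0002 -0.1039] z 0.047 yawrel 3.1441 F [-1.91 -1.38] 6.29 op -0.0002 g 3.4
```

The fingertip rests at 47 mm, the closed leaf's top height. One more press will confirm the leaf is down.

Request:
jog_arm([
  [0,0,-0.001,0,0],
  [0,0,-0.0005,0,0],
  [0,0,0,0,0],
  [0,0,0,0,0],
])

```text
clock: 22.05
tcp_pos: [0.5235, -0.0299, 0.0469]
eef_rot: [[-0.062, -0.998, 0.001], [-0.998, 0.062, -0.001], [0.001, -0.001, -1.0]]
wrist_force: [-4.6, 0.4, 15.1]
opening: 0.0002
grip_force: 7.9
```

```bash
python3 - <<'E'
from h import *
st()
# latch sweep plan: finger behind knob tangentially, jig coords
j=np.load('jig.npz');R=j['R'];pv=np.array([.066,-.088]);d=.019;n=24
P=[]
for q in np.linspace(-.25,1.62,n+1):
    u=np.array([-np.sin(q),-np.cos(q)]);tg=np.array([-np.cos(q),np.sin(q)])
    P.append(R@(pv+.05*u-d*tg)+j['t'])
Q=np.round(P,4);print('start',Q[0],'via',R@[.105,-.14]+j['t'],R@[.0,-.1039]+j['t']);print([[*map(float,x),0,0,0] for x in np.diff(Q,axis=0).round(4)]);print(Q[-1])
E
```

```text
clk 22.05 jig [-1.000e-04 -1.039e-01] z 0.0469 yawrel 3.1447 F [-4.66  0.08] 15.06 op 0.0002 g 7.9
start [ 0.6184 -0.064 ] via [ 0.62602347 -0.07277297] [ 0.52361255 -0.02987527]
[[-0.0037, -0.002, 0, 0, 0], [-0.0038, -0.0018, 0, 0, 0], [-0.0039, -0.0014, 0, 0, 0], [-0.004, -0.0011, 0, 0, 0], [-0.0041, -0.0009, 0, 0, 0], [-0.0041, -0.0004, 0, 0, 0], [-0.0042, -0.0002, 0, 0, 0], [-0.0041, 0.0001, 0, 0, 0], [-0.0042, 0.0005, 0, 0, 0], [-0.0041, 0.0008, 0, 0, 0], [-0.004, 0.0011, 0, 0, 0], [-0.0039, 0.0014, 0, 0, 0], [-0.0038, 0.0018, 0, 0, 0], [-0.0036, 0.002, 0, 0, 0], [-0.0035, 0.0023, 0, 0, 0], [-0.0033, 0.0025, 0, 0, 0], [-0.0031, 0.0028, 0, 0, 0], [-0.0028, 0.0031, 0, 0, 0], [-0.0027, 0.0032, 0, 0, 0], [-0.0023, 0.0035, 0, 0, 0], [-0.0021, 0.0036, 0, 0, 0], [-0.0018, 0.0037, 0, 0, 0], [-0.0015, 0.0039, 0, 0, 0], [-0.0011, 0.004, 0, 0, 0]]
[ 0.5387 -0.0315]
```

The leaf is flat (15 N with no further movement). Next I swing the latch: up, over past the knob, down on its far side, then sweep.

Request:
jog_arm([
  [0,0,0.037,0,0],
  [0,0,0.038,0,0],
  [0.0205,-0.0086,0,0,0],
  [0.0205,-0.0086,0,0,0],
  [0.0205,-0.0086,0,0,0],
  [0.0205,-0.0086,0,0,0],
  [0.0205,-0.0086,0,0,0],
  [0,0,0,0,0],
  [0,0,-0.026,0,0],
  [0,0,-0.026,0,0],
  [0,0,0,0,0],
])

```text
clock: 23.15
tcp_pos: [0.6223, -0.0727, 0.0637]
eef_rot: [[-0.064, -0.998, -0.009], [-0.998, 0.064, 0.0], [0.001, 0.009, -1.0]]
wrist_force: [-0.6, 0.5, -0.2]
opening: 0.0004
grip_force: 0.0
```

```bash
python3 -c "
from h import *
st()"
```

```text
clk 23.15 jig [ 0.1013 -0.1402] z 0.0637 yawrel 3.1426 F [-0.59  0.46] -0.19 op 0.0004 g 0.0
```

Request:
jog_arm([
  [-0.004,0.006,0.003,0,0],
  [-0.0037,-0.001,0,0,0],
  [-0.0038,-0.0008,0,0,0],
  [-0.0039,-0.0014,0,0,0],
  [-0.004,-0.0011,0,0,0],
  [-0.0041,-0.0009,0,0,0],
  [-0.0041,-0.0004,0,0,0],
  [-0.0042,-0.0002,0,0,0],
  [-0.0041,0.0001,0,0,0],
  [-0.0042,0.0005,0,0,0],
  [-0.0041,0.0008,0,0,0],
  [-0.004,0.0011,0,0,0],
])

```text
clock: 24.35
tcp_pos: [0.5772, -0.0702, 0.0705]
eef_rot: [[-0.064, -0.998, -0.001], [-0.998, 0.064, -0.0], [0.0, 0.001, -1.0]]
wrist_force: [1.2, -0.5, 0.3]
opening: -0.0001
grip_force: 0.6
```

```bash
python3 -c "
from h import *
st()"
```

```text
clk 24.35 jig [ 0.0561 -0.1406] z 0.0705 yawrel 3.1435 F [ 1.25 -0.42] 0.32 op -0.0001 g 0.6
```

Request:
jog_arm([
  [-0.0039,0.0014,0,0,0],
  [-0.0038,0.0018,0,0,0],
  [-0.0036,0.002,0,0,0],
  [-0.0035,0.0023,0,0,0],
  [-0.0033,0.0025,0,0,0],
  [-0.0031,0.0028,0,0,0],
  [-0.0028,0.0031,0,0,0],
  [-0.0027,0.0032,0,0,0],
  [-0.0023,0.0035,0,0,0],
  [-0.0021,0.0036,0,0,0],
  [-0.0018,0.0037,0,0,0],
  [-0.0015,0.0039,0,0,0],
  [0,0,0,0,0],
])

```text
clock: 25.65
tcp_pos: [0.5428, -0.0358, 0.0705]
eef_rot: [[-0.063, -0.998, -0.001], [-0.998, 0.063, 0.0], [-0.0, 0.001, -1.0]]
wrist_force: [-0.2, 1.1, 0.3]
opening: 0.0003
grip_force: 0.0
```

```bash
python3 -c "
from h import *
st()"
```

```text
clk 25.65 jig [ 0.0195 -0.1086] z 0.0705 yawrel 3.144 F [-0.3   1.05] 0.31 op 0.0003 g 0.0
```

Request:
jog_arm([
  [0,0.002,0,0,0],
  [0,0.002,0,0,0],
  [0,0,0,0,0],
])

```text
clock: 25.95
tcp_pos: [0.5426, -0.0327, 0.0705]
eef_rot: [[-0.064, -0.998, -0.002], [-0.998, 0.064, -0.001], [0.001, 0.002, -1.0]]
wrist_force: [-1.4, -2.3, 1.3]
opening: -0.0
grip_force: 1.4
```

Request:
jog_arm([
  [0,0.0015,0,0,0],
  [0,0.001,0,0,0],
  [0,0,0,0,0],
])

```text
clock: 26.25
tcp_pos: [0.5425, -0.032, 0.0705]
eef_rot: [[-0.064, -0.998, -0.002], [-0.998, 0.064, -0.003], [0.003, 0.002, -1.0]]
wrist_force: [0.2, -10.5, 0.1]
opening: -0.0001
grip_force: 5.5
```

```bash
python3 -c "
from h import *
st()"
```

```text
clk 26.25 jig [ 0.019  -0.1048] z 0.0705 yawrel 3.1435 F [  0.85 -10.44] 0.15 op -0.0001 g 5.5
```

That is the latch's end stop: 10 N exactly where I expected it. I'll back off and check from above.

Request:
jog_arm([
  [-0.0013,-0.02,0,0,0],
  [0,-0.01,0.04,0,0],
  [0,-0.03,0.05,0,0],
  [-0.01,-0.045,0.03,0,0],
  [-0.01,-0.045,0,0,0],
  [-0.01,-0.045,0,0,0],
  [-0.01,-0.045,0,0,0],
  [-0.01,-0.045,0,0,0],
  [-0.01,-0.045,0,0,0],
  [0,0,0,0,0],
  [0,0,0,0,0],
])

```text
clock: 27.35
tcp_pos: [0.4827, -0.3522, 0.1803]
eef_rot: [[-0.066, -0.998, 0.0], [-0.998, 0.066, 0.001], [-0.001, -0.0, -1.0]]
wrist_force: [-0.4, 0.6, -0.6]
opening: -0.0
grip_force: 0.0
```

```bash
python3 - <<'E'
from h import *
st();c=snap('top','t5.png');j=np.load('jig.npz');R,t=j['R'],j['t'];g=cv2.cvtColor(c['img'],cv2.COLOR_RGB2GRAY)
s=snap('scene','s5.png');gs=cv2.cvtColor(s['img'],cv2.COLOR_RGB2GRAY)
at=lambda im,f,x,y,z:(lambda p:im[int(round(p[1]))-1:int(round(p[1]))+2,int(round(p[0]))-1:int(round(p[0]))+2].reshape(-1,im.shape[2] if im.ndim>2 else 1).mean(0).round())(w2px(f,[*(R@[x,y]+t),z]))
print('knob locked top/scene',at(g,'t5.png',.016,-.088,.083),at(gs,'s5.png',.016,-.088,.075),'old',at(g,'t5.png',.067,-.138,.083))
print('knob detail',[ (q,at(g,'t5.png',.066-.05*np.sin(q),-.088-.05*np.cos(q),.083)[0]) for q in(0.9,1.1,1.25,1.4,1.5,1.57,1.65)])
print('leaf rgb',[at(c['img'],'t5.png',x,y,.047) for x,y in((0,-.12),(-.04,-.09),(-.04,-.06),(0,-.07))])
print('spare/tin/sp diff',[np.abs(c['img'].astype(int)-np.load('pics/top0.png.npz')['img'])[v-15:v+15,u-18:u+18].mean().round(1) for u,v in((377,224),(133,156),(131,234))])
E
```

```text
clk 27.35 jig [-0.0197 -0.4282] z 0.1803 yawrel 3.1409 F [-0.45  0.58] -0.6 op -0.0 g 0.0
knob locked top/scene [21.] [53.] old [142.]
knob detail [(0.9, np.float64(124.0)), (1.1, np.float64(114.0)), (1.25, np.float64(150.0)), (1.4, np.float64(79.0)), (1.5, np.float64(37.0)), (1.57, np.float64(21.0)), (1.65, np.float64(50.0))]
leaf rgb [array([165., 162., 170.]), array([168., 166., 173.]), array([167., 165., 172.]), array([167., 165., 172.])]
spare/tin/sp diff [np.float64(32.7), np.float64(2.8), np.float64(2.8)]
```

The knob is at the locked position (darkest at 1.57 rad), the leaf's plate covers the nest, and the tin and spanner are unchanged. The spare blank's image difference comes from the arm and its shadow, which are now over it. I'm handing in.

```bash
python3 -c "
from h import *
print(ctrl.finish_job())"
```

```text
the job is handed in; nothing more can be done
None
```

The job is handed in at about 27 s, with no verdict returned: the blank is home against the fence and end stop, the leaf is flat and the latch is locked at about 1.57 rad; the tab slipped from the grip once mid-flip, so I pushed the leaf over with shut fingers, and the spare blank, which the arm never went near at table height, was hidden in the final picture.

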